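# Clamp the mould on the vibrating table

## Task

Clamp the empty chocolate mould on the vibrating table: raise the lever of the clamp bar's coupler upright, swing the bar round and lower it until the coupler sits fully home on the ball stud with the lever still up, then press the lever all the way down to lock it. Feel the coupler down slowly and gently, and never load the ball stud with more than 20 N; keep the mould in its place between its stops and leave the stack of moulds, the box of bars and the hot-air gun alone.

Things in the scene. Friction and masses are not known exactly. Their poses are not given: they have to be found in the camera images.
- vibrator: Bench vibrating table, fixed: white housing under a steel plate 360 x 350 mm whose top is 100 mm above the bench. Origin on the bench under it, z up. In its frame the pivot post of the clamp bar stands at x -105, y +135 mm and the ball stud at x -105, y -135 mm.
- stud_foot (a point): Foot of the ball stud on the plate's top, on the stud's axis (axes as the vibrating table's). The steel ball, 32 mm in diameter on a 14 mm neck, is screwed up or down to suit the mould and lock-nutted: its centre is 47 to 65 mm above this point, not measured. The socket's centre comes there when it is home.
- swivel (a joint): Swing of the clamp bar about its upright pivot post, rad: 0 = coupler in line over the ball stud, positive = swung away to the robot's side (start 0.12 to 0.30). Stiff (0.5 N m): stays where left.
- bar (a joint): Pitch of the clamp bar about a level pin at the pivot post, 56 mm above the plate, rad: 0 = level (+-0.034 on the ball), positive = coupler end up (start 0.17 to 0.28). A friction hinge (1.7 N m) holds it: it never falls and must be pushed down, with 4 to 11 N at the bar's grip before the coupler bears on the ball. Let the coupler land at 10 to 15 mm/s: at 30 it can rap the ball with over 20 N.
- socket (a point): Centre of the ball socket in the coupler, the aluminium cup (50 mm in diameter, open below) at the end of the bar, 270 mm from the pivot. Axes of the bar: x along it, from pivot to coupler; z up out of its top. The cup's top is 23 mm above this point; its flared mouth, 12 mm below it, is 54 mm wide and guides the ball in from up to 8 mm off-centre.
- bar_grip (a point): Place to grip the bar: on its centre line, 110 mm from the socket's centre towards the pivot. The bar is aluminium, 24 mm wide, 20 mm high, straight, free on both sides. Axes as the socket's. With the bar on the ball, the mould's rim is 13 to 31 mm below the bar's underside; two rubber-tipped sprung feet under the bar (80 and 190 mm from the pivot) reach down to it.
- lever (a joint): Locking lever of the coupler, rad: 0 = locked, fully down against its stop, lying back along the top of the bar; 1.57 = upright; stop at 1.65. Starts at 0 to 0.3. Stiff (0.6 N m, so some 7 N at the handle): stays where left. Its jaw swings under the ball as it closes: clear of the ball above 0.6, and it binds on the ball if the coupler is not home.
- lever_pin (a point): Centre of the lever's hinge pin, 34 mm from the socket's centre towards the pivot and 14 mm above it; the pin lies across the bar (along the bar's y). Axes turn with the lever; with the lever locked they are the bar's.
- lever_grip (a point): Middle of the lever's black rubber handle, 22 mm wide (across the bar), 11 mm thick, 56 mm long; with the lever locked it is 90 mm from the pin towards the pivot and 29 mm above the pin. Axes as the pin's. The handle ends 28 mm beyond this point. Locked, there is a gap of 27 mm between handle and bar.
- foot_near: Sprung rubber foot under the bar, 18 mm in diameter, nearer the pivot (origin on the bar's centre line above it).
- foot_far: The same, nearer the coupler.
- mould: Clear polycarbonate mould for three bars, 275 x 175 x 24 mm, lying on the plate between low stops; its near end rim lies under the clamp bar. Origin at the centre of its underside, x along its length. Loose.
- mould_stack: Bystander: stack of three such moulds, 72 mm high, on the bench. Origin at its underside.
- bar_box: Bystander: clear plastic box 240 x 170 x 85 mm with finished chocolate bars. Origin at its underside.
- air_gun: Bystander: white hot-air gun lying on its side, barrel 200 mm long, 72 mm high. Origin on the bench under the barrel.

How it is judged:
By the outcome, as a careful person would: the job done as asked, in the order asked, and still so for the second after the job is handed in, with the robot touching nothing.
It also fails if it takes over 69 s, if anything falls off the work surface, if the arm or the gripper's body presses on something with over 40 N, if the wrist force passes 120 N, or if a joint passes its speed limit or range.

## Robot

A 7-joint arm with a two-finger parallel gripper is mounted at the origin on the work surface. World frame = base frame: x ahead of the robot, y to its left, z up, the work surface at z = 0. Lengths are in m, angles in degrees, forces in N, time in s.
With the tool pointing down it reaches from about 0.4 to 0.85 m from the base axis. Payload 10.4 kg.
Tool frame: the origin (TCP) lies at the very end of the fingers, on their centre line; the grasp point (between the pads) lies 19 mm behind it; z points along the fingers, y is the line along which they close (so a half turn about z gives the same grasp; the last joint's range is limited). The gripper opens to 85 mm and grips with 20 to 120 N. Pads are 22 mm wide; open, the fingers measure 114 mm over their backs; the gripper's body (76 mm by 85 mm) begins 54 mm behind the grasp point. The pads swing forward as they close: fully open they stand 13 mm farther back than shut.
Start: joints at [-77.727, 19.034, -3.707, 83.658, 1.238, 77.344, -5.071], TCP at [0.147, 0.608, 0.231] pointing down, gripper open.
Joint ranges: [-148.97, 148.97], [-28.65, 121.19], [-84.17, 76.75], [9.2, 138.47], [-72.65, 252.65], [3.7, 117.97], [-149.18, 149.18]. Speed limits (degrees/s): [127.2, 127.2, 159.86, 159.86, 180, 180, 180].

## Interface

Orientations are given as [roll, pitch, yaw] about the fixed x, y, z axes, in that order (R = Rz(yaw) Ry(pitch) Rx(roll)).
In Python, from bench import * gives the robot as it stands.
- The arm moves only by the tool apply_moves, never from a script. Its argument "commands" is a list that holds one entry, the list of rows, each a list of 4 numbers: the shift along the tool's x, y, z in m, then the turn about the tool's z in rad. A call has 1 to 20 rows; each row shifts and turns the commanded pose from where the row before left it, along the tool's axes as they then stand; what a row does not reach is not made up. A row lasts 1/10 s, in which the tool goes at most 50 mm and 8.59 degrees, less where a joint would pass 70% of its speed; a pose out of reach is approached as far as the arm can. A call with a gripper value outside its range is refused whole. "jaw" is the closure, from -1 (fully open) to 1 (shut), set as the call begins (left out, the last holds). The fingers move at their own pace and stop on an object; the grip force is fixed at half the most. Time passes only in rows, so rows that do not move let the fingers close. It gives the time, the measured TCP pose, the force, the opening and the grip force at its end, in the units of the state.
- read_state(): the state, without advancing time (a new reading comes with each control period).
- read_camera(name): name is "side" or "top" or "wrist"; returns the picture (480x640x3 uint8, blue, green, red); there is no depth.
- camera_params(name): a dict with "mtx" (3x3 intrinsics, pixels), "extrinsics" (4x4, takes a point from camera to world coordinates); the wrist camera has in their place "T_tool_cam" (4x4, takes a point from camera to tool coordinates, whose origin is the TCP and whose axes are the flange's). Camera axes: x right, y down, z forward; pixel columns grow to the right and rows downward; lengths in m; the calibration is good to about 2 mm. A picture is of the moment at which its call begins: read the wrist's pose just before it. camera_params takes no time and is no camera call.
- close_job(): hands the job in; it is judged then, once.
Trained networks look in the newest picture that a camera, given by its name, has taken for a name from the list of things; names that differ only in an ending like _2 or _b are one class to them, and where a whole thing is asked for, a point or a joint stands for the part that bears it (a point fixed in the world has none). Each returns a list of dicts, best first, with "p" (0 to 1); they miss things now and then, are a little off and sometimes report something else, mostly with a low value. They report only what shows in the picture. A call takes as long as a camera call.
- regions_of(camera, query): "mask" (480x640 bool, what is visible of it) and "bbox" ([left, top, right, bottom] in pixels, round what is visible of it).
The state is a dict: "time": time; "joint_positions": joint angles; "joint_vel": joint speeds; "joint_efforts": joint torques, N m; "ee_pos": TCP position; "orientation": TCP orientation; "contact_force": force on the tool from outside, world axes, zero at the start; "moment": the same for the moment, N m; "opening": opening from 0.0 (shut) to 1.0 (fully open); "grip_force": force on a finger pad.
Only numpy, scipy, OpenCV 4.12 (cv2) and the standard library are available. Lean on these libraries where they do the work, as an engineer would, in place of code of your own. Each camera call takes 0.05 s, during which the arm holds its last target. There are 200 camera calls.

## Working session

There is one attempt and no reset: what is moved stays moved. The work goes in short steps, Python scripts to look and compute and a tool call to move; the robot and the scene stay as the last step left them, time stands still between calls to the robot, and variables do not carry over. Pictures are saved under pics/ and viewed, at most 10 in all, crops included, and the job is handed in when it is done.

Besides the shell and the picture viewer there is one more tool, called after "Emit:" by a JSON object that holds its "method" and its "body". apply_moves: Moves the arm, as the interface text tells. Its arguments: {"type":"object","properties":{"commands":{"type":"array"},"jaw":{"type":"number"}},"required":["commands"]}

```bash
mkdir -p pics; ls
python3 - <<'E'
from bench import *
import cv2,numpy as np
s=read_state();print(s)
for c in("side","top"):
    im=read_camera(c);cv2.imwrite(f"pics/{c}0.png",im)
    p=camera_params(c);print(c,np.round(p["mtx"],1).tolist(),np.round(p["extrinsics"],4).tolist())
print(camera_params("wrist"))
for c in("side","top"):
  for q in("vibrator","lever","bar","socket","mould","lever_grip"):
    for r in regions_of(c,q)[:1]:
        m=r["mask"];ys,xs=np.nonzero(m);print(c,q,round(r["p"],2),r["bbox"],len(xs),xs.mean().round(1),ys.mean().round(1),cv2.minAreaRect(np.c_[xs,ys].astype(np.float32)))
E
```

```text
pics
{'time': 0.0, 'joint_positions': array([-77.72557283,  19.07170563,  -3.70686006,  83.70630495,
         1.23949081,  77.34290008,  -5.06972917]), 'joint_vel': array([ 0.00890829,  0.03366421,  0.02888476,  0.05725193, -0.12461858,
        0.04419271,  0.03428807]), 'joint_efforts': array([-1.21642021e-03, -6.25452089e+01,  4.81491478e-02, -3.91605091e+01,
        1.61021564e-02,  1.00887939e-02,  1.98259005e-05]), 'ee_pos': array([0.14656827, 0.60718552, 0.23051637]), 'orientation': array([-1.79919192e+02,  5.67684842e-03,  1.66433104e+02]), 'contact_force': array([0.06153779, 0.69656446, 1.32170143]), 'moment': array([-0.02135843, -0.02183553,  0.02456349]), 'grip_force': 0.0, 'opening': 1.0025982432635834}
side [[508.5, 0.0, 321.2], [0.0, 508.5, 240.2], [0.0, 0.0, 1.0]] [[0.8893, -0.2756, 0.365, 0.0308], [-0.4571, -0.5651, 0.6868, -0.945], [0.017, -0.7776, -0.6285, 1.0039], [0.0, 0.0, 0.0, 1.0]]
top [[613.2, 0.0, 318.6], [0.0, 613.2, 235.3], [0.0, 0.0, 1.0]] [[-0.0135, -0.9853, 0.1701, 0.3182], [-0.9997, 0.0102, -0.0199, -0.0052], [0.0179, -0.1703, -0.9852, 1.554], [0.0, 0.0,
[... 1569 characters left out ...]
703125, 17.26966667175293), 21.80141258239746)
top bar 0.83 [210.0, 217.2, 340.4, 273.2] 2013 281.6 245.6 ((274.60345458984375, 240.7586212158203), (133.01341247558594, 26.12998390197754), 23.198591232299805)
top socket 0.8 [209.4, 215.8, 339.8, 274.7] 2043 281.7 245.6 ((272.9499816894531, 244.65000915527344), (133.76434326171875, 25.930675506591797), 18.434947967529297)
top mould 0.72 [239.7, 119.6, 320.1, 237.5] 8120 279.2 177.3 ((279.1803283691406, 177.51638793945312), (73.78662109375, 113.07913970947266), 5.194429397583008)
top lever_grip 0.8 [256.9, 227.4, 312.3, 261.2] 623 283.4 243.3 ((285.1551818847656, 243.63792419433594), (57.512229919433594, 17.33245086669922), 23.198589324951172)
```

Run:
```python
import cv2,numpy as np
a=cv2.imread("pics/top0.png");b=cv2.imread("pics/side0.png")
A=cv2.resize(a[100:300,180:380],(800,600) if 0 else (600,600),interpolation=cv2.INTER_CUBIC)
cv2.imwrite("pics/topc.png",A)
B=cv2.resize(b[160:310,270:470],(800,600),interpolation=cv2.INTER_CUBIC);cv2.imwrite("pics/sidec.png",B)
```

```text
(no output)
```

View pics/topc.png

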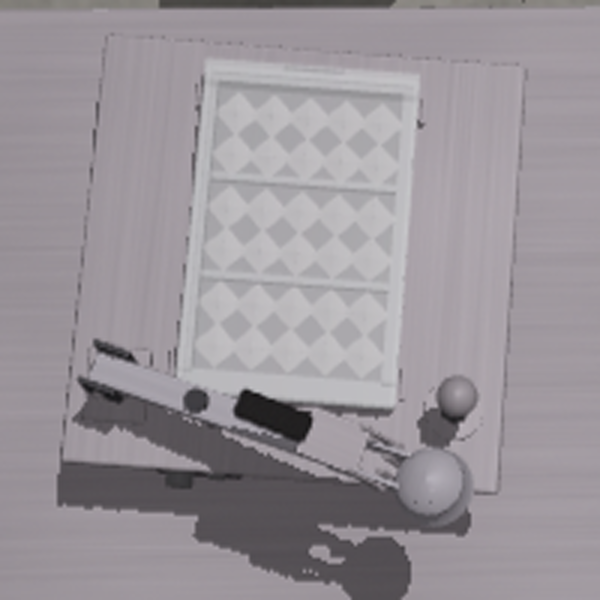

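View pics/sidec.png

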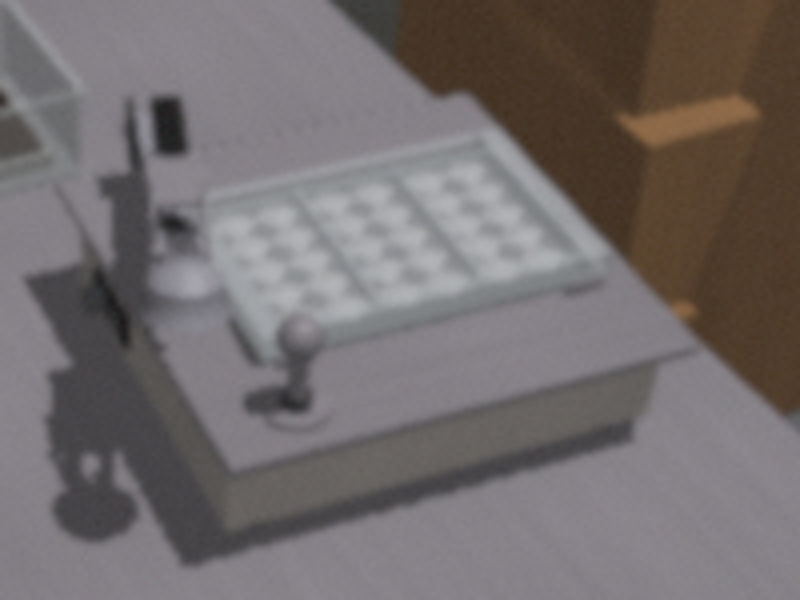

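View pics/side0.png

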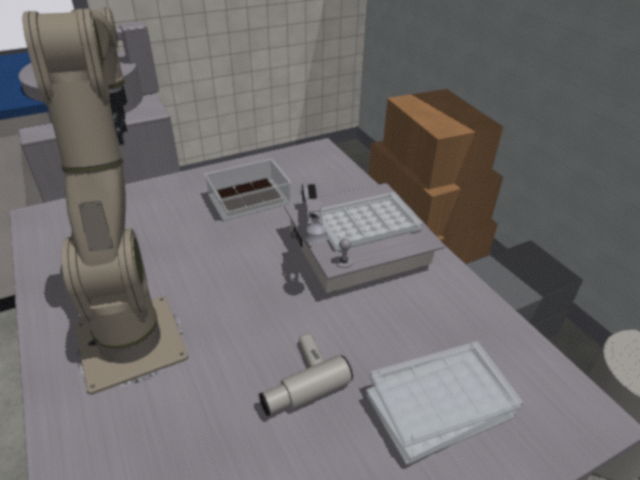

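```bash
cat > h.py <<'E'
import numpy as np,cv2
from bench import *
def ray(c,uv,tool=None):
    p=camera_params(c);E=p["extrinsics"] if tool is None else tool@p["T_tool_cam"]
    d=E[:3,:3]@np.linalg.solve(p["mtx"],[uv[0],uv[1],1]);return E[:3,3],d/np.linalg.norm(d)
def plane(c,uv,z,tool=None):
    o,d=ray(c,uv,tool);return o+d*(z-o[2])/d[2]
def tri(*rays):
    A=sum(np.eye(3)-np.outer(d,d) for o,d in rays);b=sum((np.eye(3)-np.outer(d,d))@o for o,d in rays)
    x=np.linalg.solve(A,b);return x,[np.linalg.norm((np.eye(3)-np.outer(d,d))@(x-o))*1e3 for o,d in rays]
def tool(s):
    from scipy.spatial.transform import Rotation as R
    T=np.eye(4);T[:3,:3]=R.from_euler("xyz",s["orientation"],degrees=True).as_matrix();T[:3,3]=s["ee_pos"];return T
def vib2w(V,p): # V=(x,y,yaw)
    c,s=np.cos(V[2]),np.sin(V[2]);return np.array([V[0]+c*p[0]-s*p[1],V[1]+s*p[0]+c*p[1]])
def proj(c,P,tool=None):
    p=camera_params(c);E=p["extrinsics"] if tool is None else tool@p["T_tool_cam"]
    q=np.linalg.inv(E)@np.r_[P,1];u=p["mtx"]@q[:3];return u[:2]/u[2]
E
python3 - <<'E'
from h import *
t=lambda x,y:(180+(x+.5)/3-.5,100+(y+.5)/3-.5)
s=lambda x,y:(270+(x+.5)/4-.5,160+(y+.5)/4-.5)
c=np.array([plane("top",t(*q),.1)[:2] for q in[(107,37),(525,66),(497,493),(63,461)]])
print(c.round(3),[np.linalg.norm(c[i]-c[i-1]).round(3) for i in range(4)])
d=np.array([plane("side",s(*q),.1)[:2] for q in[(235,470),(693,348)]]);print("side corners",d.round(3))
e1=(c[0]+c[1]-c[2]-c[3]);yaw=np.arctan2(e1[1],e1[0]);V=(*c.mean(0),yaw);print("V",V,np.degrees(yaw))
print("pivot",vib2w(V,(-.105,.135)),"stud",vib2w(V,(-.105,-.135)))
print("ball",tri(ray("top",t(457,396)),ray("side",s(302,335))))
print("studfoot side",plane("side",s(299,412),.1))
print("cup top",tri(ray("top",t(430,480)),ray("side",s(183,274))))
print("handle",tri(ray("top",t(273,415)),ray("side",s(169,125))))
print("pivot px post",plane("top",t(97,368),.166))
E
```

```text
[[ 0.883  0.218]
 [ 0.855 -0.128]
 [ 0.499 -0.098]
 [ 0.529  0.247]] [np.float64(0.356), np.float64(0.347), np.float64(0.358), np.float64(0.346)]
side corners [[ 0.503 -0.101]
 [ 0.849 -0.132]]
V (np.float64(0.6914427625406824), np.float64(0.05986396091028366), np.float64(-0.08455706874363841)) -4.844763167008051
pivot [0.59821951 0.20324955] stud [ 0.5754163  -0.06578579]
ball (array([ 0.56789618, -0.06492362,  0.16311924]), [np.float64(1.448673433637888), np.float64(1.4486734336377494)])
studfoot side [ 0.56799676 -0.06955135  0.1       ]
cup top (array([ 0.49388435, -0.04103927,  0.22211172]), [np.float64(0.0435735984332801), np.float64(0.04357359843336777)])
handle (array([0.5385632 , 0.07119327, 0.25437236]), [np.float64(0.8219847770710575), np.float64(0.8219847770710835)])
pivot px post [0.59064829 0.21136507 0.166     ]
```

Emit:
{"method": "apply_moves", "body": {"commands": [[[-0.032,-0.027,-0.006,0],[-0.032,-0.027,-0.006,0],[-0.032,-0.027,-0.006,0],[-0.032,-0.027,-0.006,0],[-0.032,-0.027,-0.006,0],[-0.032,-0.027,-0.006,0],[-0.032,-0.027,-0.006,0],[-0.032,-0.027,-0.006,0],[-0.032,-0.027,-0.006,0],[-0.032,-0.027,-0.006,0],[-0.032,-0.027,-0.006,0],[-0.032,-0.027,-0.006,0],[-0.032,-0.027,-0.006,0],[-0.032,-0.027,-0.006,0],[-0.032,-0.027,-0.006,0],[-0.032,-0.027,-0.006,0]]]}}

```text
time: 2.3
ee_pos: [0.5437, 0.0661, 0.3279]
orientation: [180.0, 0.0, 166.5]
contact_force: [0.7, 1.2, 0.1]
opening: 1.004
grip_force: 0.0
```

Emit:
{"method": "apply_moves", "body": {"commands": [[[0,0,0,0.123],[0,0,0,0.123],[0,0,0,0.123],[0,0,0,0.123],[0,0,0,0.123],[0,0,0,0.123],[0,0,0,0.123],[0,0,0,0.123],[0,0,0,0.123],[0,0,0,0.123],[0,0,0,0.123],[0,0,0,0.123],[0,0,0,0.123],[0,0,0,0.123],[0,0,0,0],[0,0,0,0]]]}}

```text
time: 3.9
ee_pos: [0.543, 0.0676, 0.3274]
orientation: [180.0, -0.0, 68.0]
contact_force: [-0.1, 1.3, 0.1]
opening: 0.998
grip_force: 0.0
```

Run:
```python
from h import *
s=read_state();T=tool(s);print(s["time"],s["ee_pos"],s["orientation"],s["joint_positions"].round(0))
im=read_camera("wrist");cv2.imwrite("pics/w1.png",im);np.save("T1.npy",T)
for q in("lever_grip","bar","lever"):
    for r in regions_of("wrist",q)[:1]:
        ys,xs=np.nonzero(r["mask"]);print(q,round(r["p"],2),r["bbox"],cv2.minAreaRect(np.c_[xs,ys].astype(np.float32)))
print("handle exp",proj("wrist",[.5386,.0712,.254],T))
```

```text
3.9 [0.54296825 0.06756643 0.32736016] [ 1.79996524e+02 -1.17800639e-02  6.79835394e+01] [-44.   7.  36.  88.  -4.  86. -30.]
lever_grip 0.82 [287.3, 214.9, 335.6, 353.9] ((311.5, 283.5), (135.0, 53.0), 90.0)
bar 0.86 [280.6, 16.3, 348.3, 414.6] ((314.0, 214.0), (396.0, 68.0), 90.0)
lever 0.8 [284.9, 217.4, 339.3, 351.4] ((311.0, 282.5), (135.0, 54.0), 90.0)
handle exp [307.89518959 255.01453293]
```

View pics/w1.png

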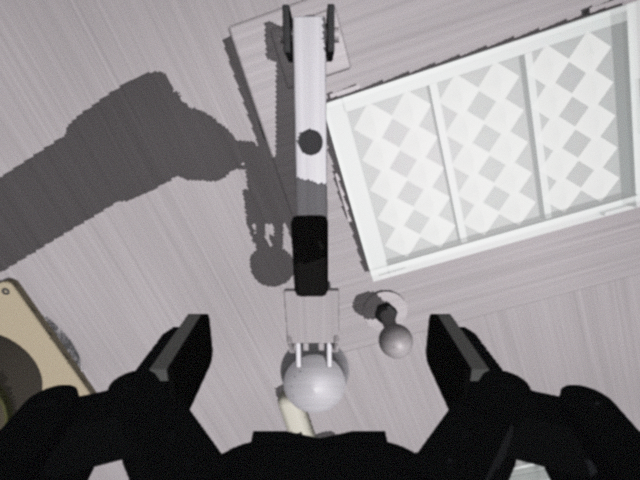

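Emit:
{"method": "apply_moves", "body": {"commands": [[[0.002,-0.005,0.012,0],[0,0,0.012,0],[0,0,0.012,0],[0,0,0.012,0],[0,0,0.012,0],[0,0,0.012,0],[0,0,0.01,0],[0,0,0.01,0],[0,0,0,0]]]}}

```text
time: 5.0
ee_pos: [0.5385, 0.0712, 0.2338]
orientation: [-179.9, 0.1, 67.8]
contact_force: [0.7, 1.3, -0.2]
opening: 0.999
grip_force: 0.0
```

Run:
```python
from h import *
T=np.load("T1.npy")
t=lambda x,y:(180+(x+.5)/3-.5,100+(y+.5)/3-.5)
s=lambda x,y:(270+(x+.5)/4-.5,160+(y+.5)/4-.5)
print("ball",tri(ray("top",t(457,396)),ray("side",s(302,335)),ray("wrist",(396,341),T)))
print("cuptop",tri(ray("top",t(430,480)),ray("side",s(183,274)),ray("wrist",(314,381),T)))
print("handle",tri(ray("top",t(273,415)),ray("side",s(169,125)),ray("wrist",(311,254),T)))
print("post top",plane("wrist",(309,18),.166,T))
print("ball tw",tri(ray("top",t(457,396)),ray("wrist",(396,341),T)))
p=np.radians(np.linspace(26.8,99.8,21));P=94.6*np.c_[np.cos(p),-np.sin(p)]
print(np.diff(P,axis=0).round(1).tolist())
print(read_state()["ee_pos"])
```

```text
ball (array([ 0.56780865, -0.0657617 ,  0.16448296]), [np.float64(2.080620622761435), np.float64(1.0750066002746301), np.float64(1.1279365595933808)])
cuptop (array([ 0.49524885, -0.04017976,  0.21999428]), [np.float64(1.3953523109500159), np.float64(1.1955495019585636), np.float64(1.6643860058378022)])
handle (array([0.53936525, 0.07132418, 0.25377268]), [np.float64(1.4718571641413247), np.float64(0.4010328788308464), np.float64(1.2556362332672164)])
post top [0.59426517 0.20967031 0.166     ]
ball tw (array([ 0.56718468, -0.0645976 ,  0.16702979]), [np.float64(1.3827296258944433), np.float64(1.3827296258945527)])
[[-2.9, -5.3], [-3.2, -5.1], [-3.5, -4.9], [-3.8, -4.6], [-4.1, -4.4], [-4.4, -4.1], [-4.7, -3.8], [-4.9, -3.5], [-5.1, -3.2], [-5.3, -2.9], [-5.5, -2.5], [-5.6, -2.2], [-5.7, -1.8], [-5.8, -1.5], [-5.9, -1.1], [-6.0, -0.7], [-6.0, -0.3], [-6.0, 0.1], [-6.0, 0.5], [-6.0, 0.8]]
[0.53846866 0.07122764 0.23381846]
```

Emit:
{"method": "apply_moves", "body": {"commands": [[[0,0,0,0],[0,0,0,0],[0,0,0,0],[0,0,0,0],[0,0,0,0],[0,0,0,0],[0,0,0,0],[0,0,0,0],[0,0,0,0],[0,0,0,0]]], "jaw": 1}}

```text
time: 6.0
ee_pos: [0.5391, 0.0712, 0.2354]
orientation: [-180.0, -0.0, 67.8]
contact_force: [-2.8, 0.0, 4.6]
opening: 0.243
grip_force: 60.4
```

Emit:
{"method": "apply_moves", "body": {"commands": [[[-0.0015,0,-0.0026,0],[-0.0015,0,-0.0026,0],[-0.0016,0,-0.0026,0],[-0.0016,0,-0.0026,0],[-0.0017,0,-0.0025,0],[-0.0017,0,-0.0025,0],[-0.0019,0,-0.0023,0],[-0.0019,0,-0.0023,0]]]}}

```text
time: 6.8
ee_pos: [0.5341, 0.0609, 0.2543]
orientation: [-180.0, -0.1, 67.9]
contact_force: [2.9, 5.8, -8.5]
opening: 0.24
grip_force: 59.0
```

Lever is turning with modest force; continue the arc.

Emit:
{"method": "apply_moves", "body": {"commands": [[[-0.0041,0,-0.0044,0],[-0.0044,0,-0.0041,0],[-0.0047,0,-0.0038,0],[-0.0049,0,-0.0035,0],[-0.0051,0,-0.0032,0],[-0.0053,0,-0.0029,0],[-0.0055,0,-0.0025,0],[-0.0056,0,-0.0022,0]]]}}

```text
time: 7.6
ee_pos: [0.5195, 0.0247, 0.2813]
orientation: [180.0, -0.2, 67.9]
contact_force: [6.2, 8.2, -7.4]
opening: 0.242
grip_force: 58.8
```

Run:
```python
from h import *
s=read_state();T=tool(s);np.save("T2.npy",T);print(s["ee_pos"],s["contact_force"])
a=read_camera("side");w=read_camera("wrist")
B=cv2.resize(a[150:290,270:410],(560,560),interpolation=cv2.INTER_CUBIC)
cv2.imwrite("pics/x2.png",np.hstack([cv2.resize(B,(400,400)),cv2.resize(w,(400,400),interpolation=cv2.INTER_AREA)]))
```

```text
[0.51949212 0.02469683 0.28131038] [ 6.1917347   8.23458553 -7.37735271]
```

View pics/x2.png

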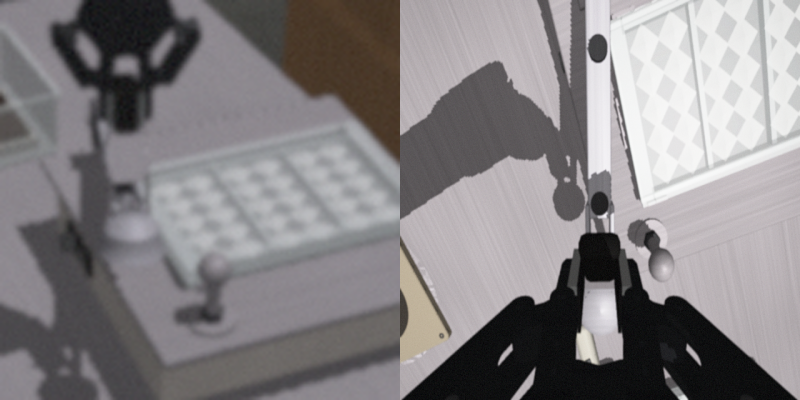

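Emit:
{"method": "apply_moves", "body": {"commands": [[[-0.0057,0,-0.0018,0],[-0.0058,0,-0.0015,0],[-0.0059,0,-0.0011,0],[-0.006,0,-0.0007,0],[-0.006,0,-0.0003,0],[-0.006,0,0.0001,0]]]}}

```text
time: 8.3
ee_pos: [0.5065, -0.0079, 0.2872]
orientation: [179.9, -0.2, 67.9]
contact_force: [3.8, 8.8, -2.8]
opening: 0.232
grip_force: 58.6
```

Emit:
{"method": "apply_moves", "body": {"commands": [[[-0.004,0,0.0003,0],[-0.003,0,0.0003,0],[-0.003,0,0.0004,0]]]}}

```text
time: 8.6
ee_pos: [0.5028, -0.017, 0.2861]
orientation: [180.0, -0.2, 67.9]
contact_force: [5.3, 10.7, -3.7]
opening: 0.225
grip_force: 59.9
```

Run:
```python
from h import *
s=read_state();print(s["ee_pos"],s["contact_force"],s["moment"])
T=tool(s);np.save("T3.npy",T)
a=read_camera("side");w=read_camera("wrist");t=read_camera("top")
for n,i in zip("swt",(a,w,t)): np.save(f"i3{n}.npy",i)
for c in("side","top","wrist"):
  for q in("bar","lever_grip"):
    for r in regions_of(c,q)[:1]:
        ys,xs=np.nonzero(r["mask"]);print(c,q,round(r["p"],2),r["bbox"],xs.mean(),ys.mean())
```

```text
[ 0.50275931 -0.01699068  0.28613668] [ 5.28474243 10.74720144 -3.71882366] [ 2.50542245 -1.20824353  0.3458937 ]
side bar 0.39 [202.9, 158.3, 289.0, 220.9] 248.1883479648843 188.78664538441075
side lever_grip 0.6 [307.6, 179.0, 325.6, 221.6] 315.3743961352657 203.59903381642513
top bar 0.68 [210.0, 216.1, 288.2, 253.9] 247.05286343612335 234.66519823788545
wrist bar 0.7 [276.8, 0.2, 363.1, 339.5] 318.6301679389313 186.77709923664122
wrist lever_grip 0.76 [281.0, 202.3, 359.5, 331.6] 319.8581443298969 284.758969072165
```

Emit:
{"method": "apply_moves", "body": {"commands": [[[-0.003,0,0.0003,0],[-0.003,0,0.0004,0],[-0.002,0,0.0003,0],[0,0,0,0]]]}}

```text
time: 9.45
ee_pos: [0.4997, -0.0248, 0.2852]
orientation: [179.9, -0.2, 67.9]
contact_force: [3.6, 8.3, -1.8]
opening: 0.22
grip_force: 61.8
```

Run:
```python
from h import *
s=read_state();print(s["ee_pos"],s["contact_force"],s["moment"])
T=tool(s)
a=read_camera("side");w=read_camera("wrist");t=read_camera("top")
A=cv2.resize(a[150:270,270:390],(400,400),interpolation=cv2.INTER_CUBIC)
B=cv2.resize(t[190:290,230:330],(400,400),interpolation=cv2.INTER_CUBIC)
cv2.imwrite("pics/x3.png",np.hstack([A,cv2.resize(w,(400,400),interpolation=cv2.INTER_AREA)]))
```

```text
[ 0.49970938 -0.02478894  0.28518238] [ 3.566189    8.26860472 -1.77160862] [ 1.94668052 -0.97813016  0.2931426 ]
```

View pics/x3.png

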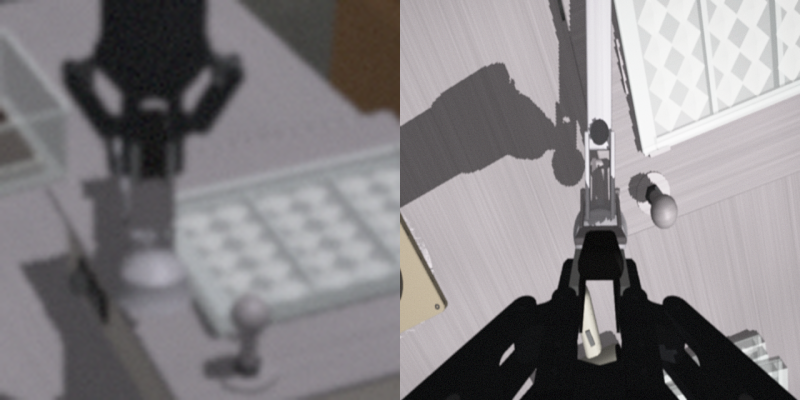

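Emit:
{"method": "apply_moves", "body": {"commands": [[[0,0,0,0],[0,0,0,0],[0,0,0,0],[0,0,0,0],[0,0,0,0],[0,0,-0.005,0],[0,0,-0.01,0],[0,0,-0.015,0],[0,0,-0.018,0],[0,0,-0.018,0],[0.01,0,-0.012,0],[0.025,0.001,0,0],[0.03,0.001,0,0],[0.028,0,0,0],[0,0,0,0]]], "jaw": -1}}

```text
time: 11.1
ee_pos: [0.5365, 0.0626, 0.3631]
orientation: [-180.0, 0.0, 68.1]
contact_force: [0.5, 0.2, -0.3]
opening: 0.999
grip_force: 0.0
```

Run:
```python
from h import *
s=read_state();T=tool(s);np.save("T4.npy",T);print(s["ee_pos"],s["orientation"])
a=read_camera("side");w=read_camera("wrist")
A=cv2.resize(a[150:270,270:390],(480,480),interpolation=cv2.INTER_CUBIC)
cv2.imwrite("pics/x4.png",np.hstack([A[:,100:260],w]))
for c in("side","wrist"):
  for q in("bar","lever_grip"):
    for r in regions_of(c,q)[:1]:
        ys,xs=np.nonzero(r["mask"]);print(c,q,round(r["p"],2),r["bbox"],xs.mean(),ys.mean())
```

```text
[0.53645611 0.06261061 0.36310826] [-1.79971225e+02  1.21752172e-02  6.81033711e+01]
side bar 0.87 [307.2, 186.0, 325.1, 244.5] 314.32106339468305 216.30674846625766
side lever_grip 0.6 [309.1, 183.0, 323.7, 220.7] 315.03990024937656 203.33416458852867
wrist bar 0.55 [287.1, 16.4, 347.1, 406.6] 316.03650084706607 226.8640073925766
wrist lever_grip 0.61 [292.5, 273.7, 340.0, 407.0] 316.8690020606417 355.41006770680013
```

View pics/x4.png

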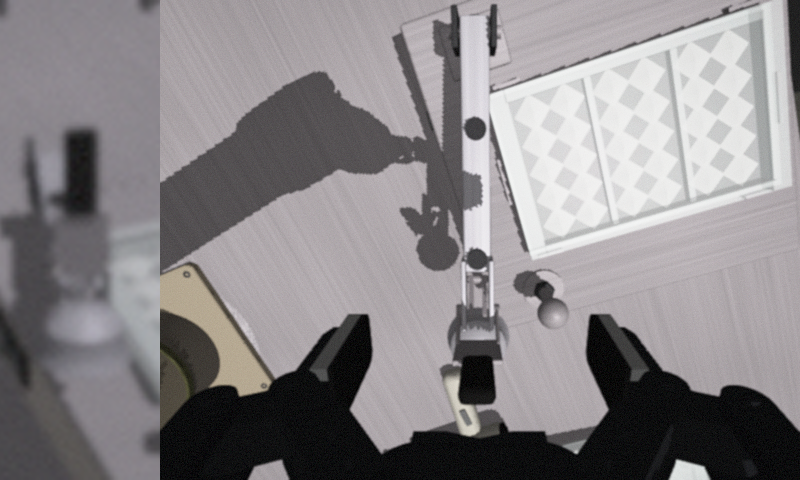

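```bash
cat >> h.py <<'E'
def barpt(piv,yaw,p,b): # b in bar frame (x,y,z) from pin
    x,y,z=b;h=x*np.cos(p)-z*np.sin(p);v=x*np.sin(p)+z*np.cos(p)
    return np.array([piv[0]+h*np.cos(yaw)-y*np.sin(yaw),piv[1]+h*np.sin(yaw)+y*np.cos(yaw),.156+v])
def lev(th,a,b): # a: towards pivot, b: above pin, locked -> bar frame
    return (.236-a*np.cos(th)+b*np.sin(th),0,.014+a*np.sin(th)+b*np.cos(th))
E
python3 - <<'E'
from h import *
from scipy.optimize import least_squares
T=np.load("T4.npy")
ob=[((.08,0,.012),(315,128)),((.19,0,.012),(317,258))]
def f(v):
    r=[(proj("wrist",barpt(v[:2],v[2],v[3],b),T)-u)/1.5 for b,u in ob]
    r.append((v[:2]-[.595,.205])/.003);r.append([(barpt(v[:2],v[2],v[3],(.27,0,.023))[2]-.221)/.002]);return np.concatenate(r)
r=least_squares(f,[.595,.205,np.radians(-112),.17]);v=r.x;print(v,np.degrees(v[2]),r.fun.round(2))
print("grip",barpt(v[:2],v[2],v[3],(.16,0,0)),"socket",barpt(v[:2],v[2],v[3],(.27,0,0)))
for th in(1.4,1.5,1.57,1.65):
    print(th,[proj("wrist",barpt(v[:2],v[2],v[3],lev(th,a,b)),T).round(0) for a,b in((.062,.0235),(.118,.0235),(.118,.0345))])
print("rel grip",np.linalg.inv(T)@np.r_[barpt(v[:2],v[2],v[3],(.16,0,0)),1])
print("ball",proj("wrist",[.568,-.066,.164],T))
E
```

```text
[ 0.592074    0.2048345  -1.94847181  0.1574244 ] -111.6392114876696 [ 0.63 -0.01 -0.28 -0.18 -0.98 -0.06  0.02]
grip [0.53380187 0.05794968 0.181084  ] socket [ 0.49373978 -0.04303364  0.19832924]
1.4 [array([316., 354.]), array([316., 381.]), array([316., 401.])]
1.5 [array([317., 362.]), array([316., 400.]), array([316., 418.])]
1.57 [array([317., 366.]), array([316., 412.]), array([316., 429.])]
1.65 [array([317., 371.]), array([316., 424.]), array([316., 439.])]
rel grip [-5.27585586e-03 -6.33133155e-04  1.82025728e-01  1.00000000e+00]
ball [392.6868724  315.10062247]
```

Run:
```python
from h import *
T=np.load("T4.npy");v=(.592,.2048,-1.9485,.1574)
im=cv2.imread("pics/x4.png")[:,160:]
print(im[330:415:3,316].mean(1).round(0).tolist())
for th in(1.3,1.4,1.5,1.57,1.65):
    print(th,[proj("side",barpt(v[:2],v[2],v[3],lev(th,a,b)),None).round(1) for a,b in((.062,.0345),(.118,.0235),(.118,.0345))],"tipworld",barpt(v[:2],v[2],v[3],lev(th,.118,.029)))
a=cv2.imread("pics/x4.png")[:,:160]
print([(round(150+y/4-.4,1),int(a[y,80].mean())) for y in range(110,230,6)])
```

```text
[157.0, 172.0, 179.0, 161.0, 58.0, 53.0, 58.0, 57.0, 55.0, 8.0, 8.0, 16.0, 6.0, 8.0, 14.0, 13.0, 10.0, 3.0, 4.0, 18.0, 21.0, 23.0, 19.0, 29.0, 26.0, 122.0, 133.0, 122.0, 127.0]
1.3 [array([314.8, 203.6]), array([313.8, 180.6]), array([314.2, 181.2])] tipworld [0.51519176 0.01120767 0.32620834]
1.4 [array([315.1, 205.5]), array([314.3, 182.5]), array([314.6, 183.5])] tipworld [5.10754546e-01 2.38368029e-05 3.27869673e-01]
1.5 [array([315.3, 207.7]), array([314.7, 184.8]), array([315.1, 186.3])] tipworld [ 0.50627833 -0.01125829  0.32832152]
1.57 [array([315.5, 209.3]), array([315. , 186.7]), array([315.4, 188.5])] tipworld [ 0.50314573 -0.0191539   0.32791526]
1.65 [array([315.7, 211.2]), array([315.3, 189.1]), array([315.7, 191.3])] tipworld [ 0.49958873 -0.0281192   0.32672494]
[(177.1, 140), (178.6, 140), (180.1, 132), (181.6, 97), (183.1, 44), (184.6, 29), (186.1, 30), (187.6, 27), (189.1, 24), (190.6, 26), (192.1, 28), (193.6, 28), (195.1, 26), (196.6, 27), (198.1, 25), (199.6, 23), (201.1, 30), (202.6, 43), (204.1, 72), (205.6, 89)]
```

Emit:
{"method": "apply_moves", "body": {"commands": [[[0,0,0.01,0],[0,0,0.01,0],[0,0,0.01,0],[0,0,0.01,0],[0,0,0.01,0],[-0.01,0,0,0],[-0.01,0,0,0],[-0.01,0,0,0],[-0.01,0,0,0],[0,0,0,0],[0,0,0,0],[-0.003,0,0,0],[-0.003,0,0,0]]], "jaw": 1}}

```text
time: 12.7
ee_pos: [0.5185, 0.0158, 0.3131]
orientation: [-180.0, 0.0, 67.8]
contact_force: [-0.7, -0.2, -0.5]
opening: 0.001
grip_force: 0.0
```

Emit:
{"method": "apply_moves", "body": {"commands": [[[-0.003,0,0,0],[-0.003,0,0,0],[-0.003,0,0,0]]]}}

```text
time: 13.0
ee_pos: [0.5151, 0.008, 0.313]
orientation: [-180.0, -0.1, 67.8]
contact_force: [1.9, 4.1, -1.8]
opening: 0.0
grip_force: 2.4
```

Emit:
{"method": "apply_moves", "body": {"commands": [[[-0.003,0,0,0],[-0.003,0,0,0],[-0.003,0,0,0]]]}}

```text
time: 13.3
ee_pos: [0.5117, -0.001, 0.3132]
orientation: [180.0, -0.0, 67.8]
contact_force: [2.7, 4.2, -2.1]
opening: -0.002
grip_force: 2.5
```

Emit:
{"method": "apply_moves", "body": {"commands": [[[-0.003,0,0,0],[-0.003,0,0,0],[-0.001,0,0,0],[0,0,0,0]]]}}

```text
time: 13.7
ee_pos: [0.5089, -0.0079, 0.3132]
orientation: [-180.0, 0.0, 67.7]
contact_force: [1.0, 3.1, -0.8]
opening: 0.001
grip_force: 1.6
```

Run:
```python
from h import *
s=read_state();print(s["ee_pos"],s["contact_force"])
a=read_camera("side")
c=a[170:230,316].mean(1).round(0);print(c.tolist())
for q in("lever_grip","bar","socket"):
    for r in regions_of("side",q)[:1]: print(q,r["p"],r["bbox"])
```

```text
[ 0.50894816 -0.00794079  0.31322903] [ 1.03854137  3.11731754 -0.80180567]
[98.0, 87.0, 82.0, 74.0, 59.0, 42.0, 35.0, 31.0, 43.0, 52.0, 60.0, 57.0, 61.0, 59.0, 55.0, 53.0, 42.0, 38.0, 29.0, 26.0, 33.0, 26.0, 21.0, 24.0, 25.0, 23.0, 26.0, 28.0, 26.0, 29.0, 25.0, 25.0, 31.0, 21.0, 29.0, 36.0, 45.0, 62.0, 78.0, 81.0, 84.0, 85.0, 89.0, 90.0, 92.0, 91.0, 93.0, 91.0, 92.0, 91.0, 97.0, 98.0, 105.0, 105.0, 106.0, 122.0, 137.0, 153.0, 162.0, 166.0]
lever_grip 0.61 [309.4, 182.5, 322.0, 219.3]
socket 0.79 [304.8, 184.3, 326.4, 244.9]
```

Emit:
{"method": "apply_moves", "body": {"commands": [[[-0.002,0,0,0],[-0.002,0,0,0],[0,0,0,0]]]}}

```text
time: 14.2
ee_pos: [0.5075, -0.0113, 0.3131]
orientation: [-180.0, -0.0, 67.8]
contact_force: [2.3, 3.3, -1.7]
opening: 0.005
grip_force: 1.9
```

Emit:
{"method": "apply_moves", "body": {"commands": [[[-0.002,0,0,0],[0,0,0,0]]]}}

```text
time: 14.4
ee_pos: [0.5067, -0.0132, 0.3131]
orientation: [-180.0, -0.0, 67.8]
contact_force: [1.4, 3.7, -2.3]
opening: -0.003
grip_force: 2.0
```

Emit:
{"method": "apply_moves", "body": {"commands": [[[0.01,0,0,0],[0.02,0,0,0],[0.025,-0.001,0,0],[0.022,0,0.01,0],[0,0,0.02,0],[0,0,0.02,0],[0,0,0.02,0],[0,0,0.02,0],[0,0,0.02,0],[0,0,0.02,0],[0,0,0.012,0],[0,0,0.006,0],[0,0,0,0]]], "jaw": -1}}

```text
time: 15.7
ee_pos: [0.5349, 0.0591, 0.1647]
orientation: [-180.0, 0.0, 67.8]
contact_force: [-0.5, 0.2, -0.5]
opening: 0.999
grip_force: 0.0
```

Emit:
{"method": "apply_moves", "body": {"commands": [[[0,0,0,0],[0,0,0,0],[0,0,0,0],[0,0,0,0],[0,0,0,0],[0,0,0,0],[0,0,0,0],[0,0,0,0],[0,0,0,0]]], "jaw": 1}}

```text
time: 16.6
ee_pos: [0.5347, 0.0586, 0.1652]
orientation: [-180.0, 0.0, 67.8]
contact_force: [-5.1, 0.2, 4.1]
opening: 0.269
grip_force: 60.6
```

Run:
```python
from h import *
s=read_state();T=tool(s);np.save("T5.npy",T);print(s["ee_pos"],s["orientation"],s["contact_force"],s["moment"])
a=read_camera("side");w=read_camera("wrist");cv2.imwrite("pics/w5.png",w)
A=cv2.resize(a[150:270,270:390],(480,480),interpolation=cv2.INTER_CUBIC)
cv2.imwrite("pics/x5.png",np.hstack([A[:,100:260],w]))
```

```text
[0.53469966 0.05858077 0.16519263] [-1.79964810e+02  2.61419849e-03  6.77859430e+01] [-5.07284609  0.21977892  4.08682353] [0.08947467 1.13264897 0.61366241]
```

View pics/x5.png

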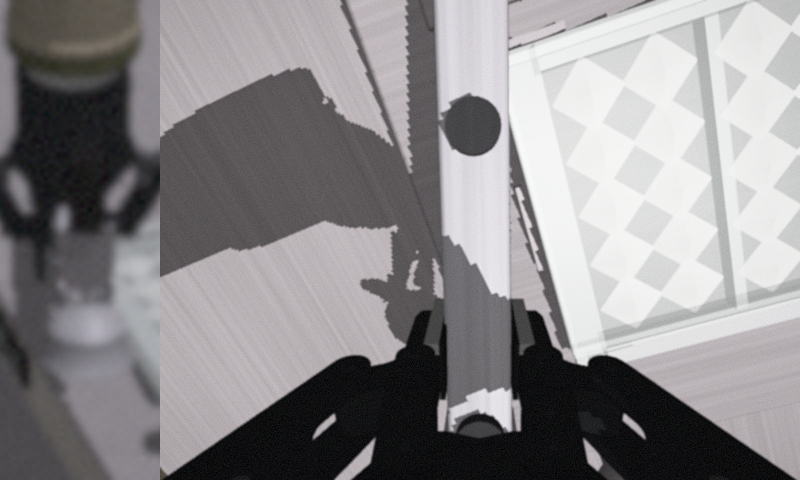

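Emit:
{"method": "apply_moves", "body": {"commands": [[[0,0,-0.003,0],[0,0,-0.003,0],[0.0005,0,-0.003,0],[0,0.003,0,-0.0195],[0,0.0031,0,-0.0195],[0,0.0031,0,-0.0195],[0,0.0031,0,-0.0195],[0,0.0031,0,-0.0195],[0,0.0031,0,-0.0195],[0,0.0031,0,-0.0195],[0,0.0031,0,-0.0195],[0,0.0031,0,-0.0195],[0,0.0031,0,-0.0195],[0,0.0031,0,-0.0195],[0,0.0031,0,-0.0195],[0,0.0031,0,-0.0195],[0,0,0,0]]]}}

```text
time: 18.4
ee_pos: [0.5716, 0.0503, 0.1712]
orientation: [-179.6, 0.0, 82.5]
contact_force: [-4.0, 8.9, -17.0]
opening: 0.262
grip_force: 60.9
```

Run:
```python
from h import *
s=read_state();T=tool(s);np.save("T6.npy",T);print(s["ee_pos"],s["orientation"],s["contact_force"],s["moment"])
a=read_camera("side");t=read_camera("top")
cv2.imwrite("pics/s6.png",a);cv2.imwrite("pics/t6.png",t)
A=cv2.resize(a[170:270,290:390],(400,400),interpolation=cv2.INTER_CUBIC)
B=cv2.resize(t[190:290,250:350],(400,400),interpolation=cv2.INTER_CUBIC)
cv2.imwrite("pics/x6.png",np.hstack([A,B]))
for c in("side","top"):
  for q in("socket","bar","lever_grip"):
    for r in regions_of(c,q)[:1]: print(c,q,r["p"],r["bbox"])
```

```text
[0.57158571 0.0503403  0.1712206 ] [-1.79642756e+02  1.70032944e-02  8.24633749e+01] [ -3.97970896   8.9330406  -16.96537876] [1.30489736 0.59385035 0.41672366]
side socket 0.92 [309.7, 184.6, 352.5, 240.2]
side bar 0.78 [312.1, 187.0, 353.2, 239.6]
side lever_grip 0.67 [330.0, 182.8, 347.8, 219.4]
top socket 0.7 [209.3, 214.2, 343.3, 249.6]
top bar 0.73 [212.6, 212.7, 347.5, 246.3]
top lever_grip 0.66 [300.5, 212.1, 323.9, 237.1]
```

View pics/x6.png

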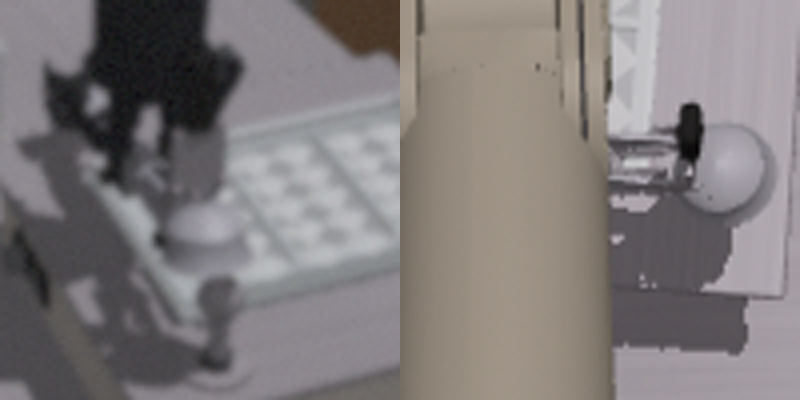

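Run:
```python
from h import *
c,e=tri(ray("top",(331.0,231.4)),ray("side",(340.7,225.3)));print("cuptop",c,e)
for b in (-97.5,-95):
  for p in(.19,.2):
    P=barpt((.5915,.204),np.radians(b),p,(.27,0,.023));print(b,p,P,proj("top",P),proj("side",P))
```

```text
cuptop [ 0.55646256 -0.05960677  0.2229367 ] [np.float64(0.014805504789968605), np.float64(0.014805504789859774)]
-97.5 0.19 [ 0.55745911 -0.05456623  0.229578  ] [328.81036326 230.44855518] [340.19685961 222.02936613]
-97.5 0.2 [ 0.55755685 -0.05382383  0.23218225] [328.51190572 230.19639099] [340.13082661 221.0392343 ]
-95 0.19 [ 0.56877001 -0.05580498  0.229578  ] [329.28946688 225.3817539 ] [344.32466341 221.1254387 ]
-95 0.2 [ 0.56883527 -0.05505902  0.23218225] [328.99097666 225.13485597] [344.25044974 220.13963854]
```

Emit:
{"method": "apply_moves", "body": {"commands": [[[0,0,-0.002,0],[0,0,-0.002,0],[0,0.0023,0,-0.0145],[0,0.0023,0,-0.0145],[0,0.0023,0,-0.0145],[0,0,0,0]]]}}

```text
time: 19.4
ee_pos: [0.5779, 0.0503, 0.1745]
orientation: [-179.6, -0.0, 85.0]
contact_force: [-3.2, 9.7, -21.3]
opening: 0.267
grip_force: 60.4
```

Run:
```python
from h import *
s=read_state();T=tool(s);np.save("T6.npy",T);print(s["ee_pos"],s["orientation"],s["contact_force"],s["moment"])
a=read_camera("side");t=read_camera("top")
A=cv2.resize(a[190:260,310:380],(400,400),interpolation=cv2.INTER_CUBIC)
B=cv2.resize(t[200:270,285:355],(400,400),interpolation=cv2.INTER_CUBIC)
cv2.imwrite("pics/x7.png",np.hstack([A,B]))
```

```text
[0.57792439 0.05030414 0.17452773] [-1.79568523e+02 -2.56333013e-02  8.49801362e+01] [ -3.17568625   9.65151636 -21.27768205] [1.69107765 0.59733187 0.28303698]
```

View pics/x7.png

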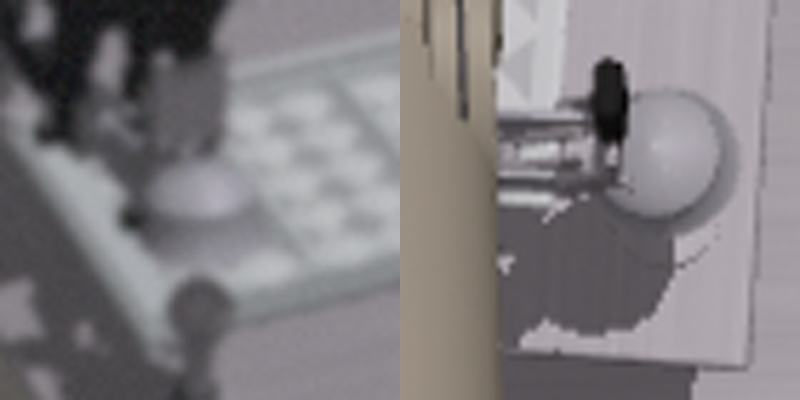

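Emit:
{"method": "apply_moves", "body": {"commands": [[[-0.0002,0.0005,0.0015,0],[-0.0002,0,0.0015,0],[-0.0002,0,0.0015,0],[-0.0002,0,0.0015,0],[-0.0002,0,0.0015,0],[-0.0002,0,0.0015,0],[-0.0002,0,0.0015,0],[-0.0001,0,0.001,0],[-0.0001,0,0.001,0],[-0.0001,0,0.001,0]]]}}

```text
time: 20.5
ee_pos: [0.5804, 0.0481, 0.1651]
orientation: [-179.9, -0.2, 84.9]
contact_force: [-8.5, 6.7, 6.5]
opening: 0.268
grip_force: 66.8
```

Run:
```python
from h import *
s=read_state();print(s["ee_pos"],s["contact_force"],s["moment"])
a=read_camera("side");t=read_camera("top");np.save("s8.npy",a);np.save("t8.npy",t)
for c in("side","top"):
  for q in("socket",):
    for r in regions_of(c,q)[:1]: print(c,q,r["p"],r["bbox"])
```

```text
[0.58036819 0.04814132 0.16514361] [-8.53708576  6.65139811  6.54463407] [2.03159429 1.91696628 0.88560335]
side socket 0.69 [336.7, 183.8, 351.6, 222.7]
top socket 0.92 [210.5, 209.1, 344.9, 240.8]
```

Run:
```python
from h import *
a=np.load("s8.npy");t=np.load("t8.npy")
A=cv2.resize(a[190:260,310:380],(400,400),interpolation=cv2.INTER_CUBIC)
B=cv2.resize(t[200:270,285:355],(400,400),interpolation=cv2.INTER_CUBIC)
cv2.imwrite("pics/x8.png",np.hstack([A,B]))
s=read_state();print(s["ee_pos"],s["contact_force"])
```

```text
[0.58031071 0.04795864 0.16496853] [-7.62628503  6.50926791  4.66625412]
```

View pics/x8.png

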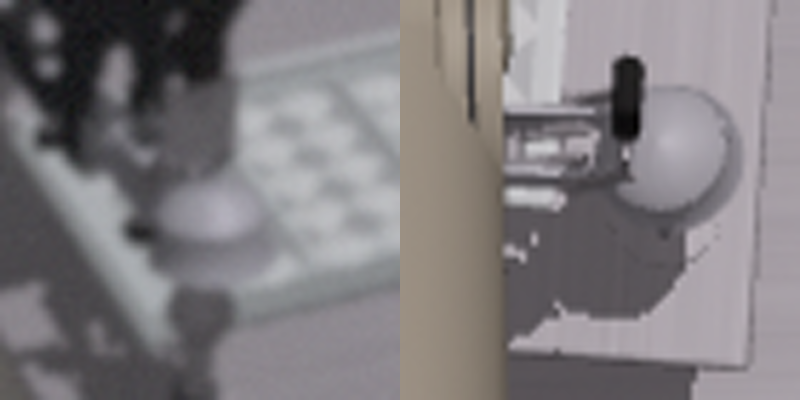

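Emit:
{"method": "apply_moves", "body": {"commands": [[[0,-0.001,0,0.006],[0,-0.001,0,0.006],[0,-0.0005,0,0],[0,0,0,0]]]}}

```text
time: 21.1
ee_pos: [0.5788, 0.0481, 0.1653]
orientation: [180.0, -0.1, 84.3]
contact_force: [-3.2, 6.0, 3.1]
opening: 0.266
grip_force: 66.9
```

Run:
```python
from h import *
s=read_state();print(s["ee_pos"],s["orientation"],s["contact_force"],s["moment"])
a=read_camera("side");t=read_camera("top")
# cup dome bright blob in side; report edges of profile rows
g=a.mean(2)
for r in(226,228,230): print(r,g[r,328:362].round(0).astype(int).tolist())
g=t.mean(2);c=[int(cv2.circle is None)]
gg=cv2.GaussianBlur(t,(0,0),1);h=cv2.HoughCircles(cv2.resize(gg[200:270,285:355].mean(2).astype(np.uint8),None,fx=6,fy=6,interpolation=cv2.INTER_CUBIC),cv2.HOUGH_GRADIENT,1,200,param1=60,param2=15,minRadius=45,maxRadius=80)
print(h, None if h is None else (285+h[0,0,0]/6-.4,200+h[0,0,1]/6-.4))
for n in("t6.png",):
  g=cv2.GaussianBlur(cv2.imread("pics/"+n),(0,0),1);h=cv2.HoughCircles(cv2.resize(g[200:270,285:355].mean(2).astype(np.uint8),None,fx=6,fy=6,interpolation=cv2.INTER_CUBIC),cv2.HOUGH_GRADIENT,1,200,param1=60,param2=15,minRadius=45,maxRadius=80);print(h)
```

```text
[0.57875425 0.04812528 0.16525312] [ 1.79967733e+02 -1.35800372e-01  8.42527160e+01] [-3.1927999   5.99443187  3.09963813] [1.61643957 0.74681159 0.98442545]
226 [172, 166, 159, 142, 124, 94, 79, 81, 87, 104, 117, 128, 136, 142, 148, 152, 155, 162, 168, 172, 177, 175, 171, 168, 163, 160, 157, 149, 149, 157, 161, 163, 165, 169]
228 [175, 167, 153, 129, 103, 86, 76, 77, 91, 108, 120, 132, 140, 143, 149, 153, 155, 159, 168, 175, 179, 178, 176, 171, 167, 161, 153, 148, 143, 145, 152, 162, 171, 177]
230 [170, 166, 145, 103, 59, 46, 45, 52, 65, 83, 97, 113, 125, 136, 141, 146, 149, 155, 161, 168, 171, 171, 169, 162, 152, 146, 137, 135, 140, 146, 148, 148, 158, 164]
[[[199.5  98.5  60.6]]] (np.float32(317.85), np.float32(216.01668))
[[[181.5 156.5  66.8]]]
```

Emit:
{"method": "apply_moves", "body": {"commands": [[[-0.0001,0,0.0008,0],[-0.0001,0,0.0008,0],[-0.0001,0,0.0008,0],[-0.0001,0,0.0008,0],[-0.0001,0,0.0008,0],[-0.0001,0,0.0008,0]]]}}

```text
time: 21.8
ee_pos: [0.5789, 0.0472, 0.1609]
orientation: [179.9, -0.1, 84.2]
contact_force: [-4.1, 5.8, 6.0]
opening: 0.268
grip_force: 67.9
```

Emit:
{"method": "apply_moves", "body": {"commands": [[[-0.0001,0,0.0008,0],[-0.0001,0,0.0008,0],[-0.0001,0,0.0008,0],[-0.0001,0,0.0008,0]]]}}

```text
time: 22.2
ee_pos: [0.5789, 0.0467, 0.1577]
orientation: [179.9, -0.1, 84.2]
contact_force: [-4.7, 5.2, 7.3]
opening: 0.27
grip_force: 68.2
```

Emit:
{"method": "apply_moves", "body": {"commands": [[[0,0,0.0007,0],[-0.0001,0,0.0007,0],[0,0,0.0007,0],[-0.0001,0,0.0007,0]]]}}

```text
time: 22.6
ee_pos: [0.5789, 0.0462, 0.155]
orientation: [179.9, -0.1, 84.2]
contact_force: [-4.3, 3.7, 6.5]
opening: 0.272
grip_force: 68.5
```

Emit:
{"method": "apply_moves", "body": {"commands": [[[0,0,0.0007,0],[0,0,0.0007,0],[0,0,0.0007,0]]]}}

```text
time: 22.9
ee_pos: [0.579, 0.0459, 0.1529]
orientation: [179.9, -0.1, 84.2]
contact_force: [-3.0, 3.1, 6.7]
opening: 0.269
grip_force: 68.6
```

Run:
```python
from h import *
s=read_state();print(s["ee_pos"],s["contact_force"],s["moment"])
a=read_camera("side");g=a.mean(2)
print([ (r,int(g[r,346])) for r in range(214,256)])
for r in(230,234,238): print(r,g[r,330:362].round(0).astype(int).tolist())
for q in("socket","lever_grip"):
  for r in regions_of("side",q)[:1]: print(q,r["p"],r["bbox"])
print([proj("side",barpt((.5915,.204),np.radians(-95),p,b)).round(1).tolist() for p in(.03,.06,.09) for b in((.27,0,.023),(.297,0,-.012))])
```

```text
[0.57895321 0.04589834 0.15289782] [-3.02584042  3.12425543  6.65965596] [1.08710521 0.94665123 0.837456  ]
[(214, 73), (215, 79), (216, 78), (217, 80), (218, 85), (219, 85), (220, 88), (221, 85), (222, 86), (223, 89), (224, 91), (225, 91), (226, 93), (227, 98), (228, 121), (229, 138), (230, 149), (231, 159), (232, 165), (233, 167), (234, 169), (235, 170), (236, 169), (237, 165), (238, 159), (239, 143), (240, 119), (241, 111), (242, 114), (243, 119), (244, 125), (245, 131), (246, 131), (247, 121), (248, 102), (249, 86), (250, 85), (251, 92), (252, 91), (253, 96), (254, 97), (255, 93)]
230 [163, 139, 107, 85, 74, 75, 75, 77, 88, 104, 115, 124, 131, 138, 144, 146, 149, 157, 160, 159, 159, 159, 166, 171, 178, 179, 170, 156, 148, 148, 158, 164]
234 [138, 94, 54, 49, 51, 65, 86, 103, 120, 131, 138, 142, 149, 149, 153, 160, 169, 181, 185, 186, 180, 174, 168, 163, 156, 159, 163, 170, 172, 168, 164, 157]
238 [144, 152, 157, 158, 154, 142, 115, 93, 89, 100, 112, 124, 130, 139, 144, 151, 159, 164, 164, 163, 158, 154, 143, 134, 126, 131, 148, 171, 178, 176, 168, 161]
socket 0.58 [305.9, 187.0, 357.9, 246.2]
lever_grip 0.22 [204.8, 160.7, 289.2, 221.3]
[[344.9, 236.1], [348.8, 252.7], [344.9, 233.4], [348.9, 250.1], [344.8, 230.7], [349.0, 247.4]]
```

Emit:
{"method": "apply_moves", "body": {"commands": [[[0,0,0.0007,0],[0,0,0.0007,0],[0,0,0.0007,0],[0,0,0.0007,0]]]}}

```text
time: 23.45
ee_pos: [0.5789, 0.0456, 0.1501]
orientation: [179.9, -0.1, 84.2]
contact_force: [-5.0, 3.0, 8.3]
opening: 0.267
grip_force: 68.9
```

Emit:
{"method": "apply_moves", "body": {"commands": [[[0,0,0.0007,0],[0,0,0.0007,0],[0,0,0.0007,0]]]}}

```text
time: 23.75
ee_pos: [0.5787, 0.0454, 0.1481]
orientation: [180.0, -0.1, 84.2]
contact_force: [-7.1, 1.5, 9.4]
opening: 0.269
grip_force: 69.0
```

Emit:
{"method": "apply_moves", "body": {"commands": [[[0,0,0.0007,0],[0,0,0.0007,0]]]}}

```text
time: 23.95
ee_pos: [0.5786, 0.0453, 0.147]
orientation: [180.0, -0.1, 84.1]
contact_force: [-9.6, 1.4, 14.4]
opening: 0.27
grip_force: 69.5
```

Emit:
{"method": "apply_moves", "body": {"commands": [[[0,-0.0008,0,0.003],[0,-0.0008,0,0.003],[0,0,0,0]]]}}

```text
time: 24.25
ee_pos: [0.578, 0.0453, 0.1471]
orientation: [179.8, -0.1, 83.8]
contact_force: [-2.2, 0.6, 8.6]
opening: 0.265
grip_force: 69.5
```

Emit:
{"method": "apply_moves", "body": {"commands": [[[0,0,0.0006,0],[0,0,0,0]]]}}

```text
time: 24.45
ee_pos: [0.578, 0.0453, 0.1465]
orientation: [179.8, -0.1, 83.8]
contact_force: [-2.2, 0.3, 9.3]
opening: 0.27
grip_force: 69.7
```

Emit:
{"method": "apply_moves", "body": {"commands": [[[0,-0.0002,0.0006,0],[0,0,0.0006,0]]]}}

```text
time: 24.65
ee_pos: [0.578, 0.0452, 0.1454]
orientation: [179.8, -0.1, 83.8]
contact_force: [-2.6, 0.0, 9.7]
opening: 0.268
grip_force: 69.7
```

Emit:
{"method": "apply_moves", "body": {"commands": [[[0,0,0.0006,0],[0,0,0,0]]]}}

```text
time: 24.85
ee_pos: [0.578, 0.0452, 0.1449]
orientation: [179.8, -0.1, 83.8]
contact_force: [-1.9, 0.6, 8.3]
opening: 0.272
grip_force: 69.9
```

Emit:
{"method": "apply_moves", "body": {"commands": [[[0,0,0.0006,0],[0,0,0,0]]]}}

```text
time: 25.05
ee_pos: [0.578, 0.0452, 0.1443]
orientation: [179.8, -0.1, 83.8]
contact_force: [-2.2, -0.4, 10.2]
opening: 0.272
grip_force: 70.0
```

Emit:
{"method": "apply_moves", "body": {"commands": [[[0,0,0.0006,0],[0,0,0.0004,0]]]}}

```text
time: 25.25
ee_pos: [0.578, 0.0451, 0.1433]
orientation: [179.8, -0.1, 83.8]
contact_force: [-2.7, -0.4, 12.2]
opening: 0.266
grip_force: 70.1
```

Emit:
{"method": "apply_moves", "body": {"commands": [[[0,0,0.0006,0],[0,0,0,0]]]}}

```text
time: 25.45
ee_pos: [0.578, 0.0451, 0.1432]
orientation: [179.8, -0.1, 83.8]
contact_force: [-4.2, 0.4, 15.4]
opening: 0.271
grip_force: 70.9
```

Emit:
{"method": "apply_moves", "body": {"commands": [[[0,0,0.0006,0],[0,0,0,0]]]}}

```text
time: 25.65
ee_pos: [0.5781, 0.0451, 0.1431]
orientation: [179.8, -0.1, 83.8]
contact_force: [-7.2, -0.1, 19.9]
opening: 0.266
grip_force: 71.6
```

Run:
```python
from h import *
s=read_state();print(s["ee_pos"],s["contact_force"],s["moment"])
a=read_camera("side");g=a.mean(2)
print([ (r,int(g[r,346])) for r in range(226,262)])
```

```text
[0.5780887  0.04507462 0.14312176] [-7.17413153 -0.13689181 19.87592569] [0.48438487 1.63353861 0.91925717]
[(226, 77), (227, 81), (228, 81), (229, 83), (230, 86), (231, 89), (232, 96), (233, 113), (234, 137), (235, 151), (236, 159), (237, 165), (238, 171), (239, 174), (240, 176), (241, 174), (242, 172), (243, 165), (244, 151), (245, 132), (246, 112), (247, 107), (248, 112), (249, 116), (250, 123), (251, 128), (252, 127), (253, 117), (254, 103), (255, 88), (256, 79), (257, 72), (258, 63), (259, 60), (260, 47), (261, 48)]
```

Emit:
{"method": "apply_moves", "body": {"commands": [[[0,-0.0006,0,0.002],[0,-0.0006,0,0.002],[0,0,0,0]]]}}

```text
time: 26.0
ee_pos: [0.5773, 0.0451, 0.1426]
orientation: [179.7, -0.1, 83.5]
contact_force: [-0.9, -0.1, 12.0]
opening: 0.269
grip_force: 70.1
```

Emit:
{"method": "apply_moves", "body": {"commands": [[[0,0,0.0006,0],[0,0,0,0]]]}}

```text
time: 26.2
ee_pos: [0.5773, 0.0451, 0.1424]
orientation: [179.7, -0.1, 83.5]
contact_force: [-4.2, 0.8, 17.1]
opening: 0.27
grip_force: 71.0
```

Emit:
{"method": "apply_moves", "body": {"commands": [[[0,-0.0006,0,0.003],[0,-0.0006,0,0.003],[0,0,0,0]]]}}

```text
time: 26.5
ee_pos: [0.5764, 0.0452, 0.142]
orientation: [179.7, -0.1, 83.2]
contact_force: [0.2, 0.2, 11.5]
opening: 0.266
grip_force: 70.2
```

Emit:
{"method": "apply_moves", "body": {"commands": [[[0,0,0.0006,0],[0,0,0,0]]]}}

```text
time: 26.7
ee_pos: [0.5765, 0.0452, 0.1419]
orientation: [179.7, -0.1, 83.2]
contact_force: [-2.5, -1.0, 15.4]
opening: 0.27
grip_force: 71.0
```

Emit:
{"method": "apply_moves", "body": {"commands": [[[0,-0.0006,0,0.003],[0,-0.0006,0,0.003],[0,0,0,0]]]}}

```text
time: 27.0
ee_pos: [0.5763, 0.0452, 0.1421]
orientation: [179.6, -0.1, 82.9]
contact_force: [3.8, -0.7, 12.7]
opening: 0.269
grip_force: 72.5
```

Emit:
{"method": "apply_moves", "body": {"commands": [[[0,0,0.0006,0],[0,0,0,0]]]}}

```text
time: 27.2
ee_pos: [0.5763, 0.0452, 0.142]
orientation: [179.6, -0.1, 82.9]
contact_force: [0.3, -1.9, 17.7]
opening: 0.272
grip_force: 73.4
```

Emit:
{"method": "apply_moves", "body": {"commands": [[[0,0,0.0005,0],[0,0,0,0]]]}}

```text
time: 27.4
ee_pos: [0.5764, 0.0452, 0.1419]
orientation: [179.6, -0.1, 82.9]
contact_force: [-1.3, -1.2, 22.7]
opening: 0.266
grip_force: 73.9
```

Emit:
{"method": "apply_moves", "body": {"commands": [[[0,0,0.0005,0],[0,0,0,0]]]}}

```text
time: 27.6
ee_pos: [0.5765, 0.0452, 0.1418]
orientation: [179.5, -0.1, 82.9]
contact_force: [-3.1, -1.2, 24.7]
opening: 0.267
grip_force: 74.5
```

Run:
```python
from h import *
s=read_state();print(s["ee_pos"],s["contact_force"],s["moment"])
a=read_camera("side");g=a.mean(2)
print([ (r,int(g[r,346])) for r in range(230,260)])
for r in(238,):print(g[r,330:362].round(0).astype(int).tolist())
for z in(.147,.155,.16,.164):
  print(z,[proj("side",np.r_[.5675,-.066,z]+d).round(1).tolist() for d in([0,0,.023],[0,-.026,-.012])])
```

```text
[0.57648001 0.04520434 0.14180854] [-3.05494502 -1.21331952 24.72970935] [0.23944553 0.7282742  1.1762968 ]
[(230, 79), (231, 82), (232, 89), (233, 101), (234, 118), (235, 140), (236, 152), (237, 163), (238, 170), (239, 177), (240, 182), (241, 184), (242, 183), (243, 177), (244, 170), (245, 155), (246, 134), (247, 113), (248, 111), (249, 116), (250, 120), (251, 127), (252, 128), (253, 129), (254, 117), (255, 99), (256, 83), (257, 71), (258, 64), (259, 56)]
[102, 90, 88, 88, 90, 86, 96, 109, 125, 138, 142, 147, 151, 155, 159, 165, 171, 170, 166, 166, 163, 162, 162, 164, 173, 180, 185, 184, 181, 176, 171, 162]
0.147 [[344.8, 241.7], [349.0, 257.7]]
0.155 [[344.9, 239.3], [349.2, 255.4]]
0.16 [[345.0, 237.8], [349.3, 254.0]]
0.164 [[345.1, 236.6], [349.4, 252.8]]
```

Emit:
{"method": "apply_moves", "body": {"commands": [[[0,0,-0.0007,0],[0,0,-0.0007,0],[0,0,-0.0006,0],[0,0,0,0]]]}}

```text
time: 28.05
ee_pos: [0.5761, 0.0452, 0.1423]
orientation: [179.6, -0.1, 82.9]
contact_force: [2.6, -0.3, 12.1]
opening: 0.268
grip_force: 71.8
```

Emit:
{"method": "apply_moves", "body": {"commands": [[[0,0,0,0],[0,0,0,0],[0,0,0,0],[0,0,0,0],[0,0,0,0],[0,0,-0.002,0],[0,0,-0.005,0],[0,0,-0.01,0],[0,0,-0.02,0],[0,0,-0.025,0],[0,0,-0.03,0],[0,0,-0.03,0],[0,0,-0.03,0],[0,0,-0.02,0],[0,0,-0.01,0],[0,0,0,0]]], "jaw": -1}}

```text
time: 29.65
ee_pos: [0.5735, 0.0452, 0.3229]
orientation: [179.9, -0.1, 82.8]
contact_force: [1.1, 0.2, -1.2]
opening: 1.004
grip_force: 0.0
```

Run:
```python
from h import *
s=read_state();T=tool(s);np.save("T9.npy",T);print(s["ee_pos"],s["orientation"],s["contact_force"])
a=read_camera("side");g=a.mean(2);w=read_camera("wrist");t=read_camera("top");cv2.imwrite("pics/w9.png",w);cv2.imwrite("pics/s9.png",a);cv2.imwrite("pics/t9.png",t)
print([ (r,int(g[r,346])) for r in range(230,260)])
for c in("wrist","side","top"):
  for q in("lever_grip","bar","foot_far","foot_near"):
    for r in regions_of(c,q)[:1]:
      ys,xs=np.nonzero(r["mask"]);print(c,q,round(r["p"],2),r["bbox"],xs.mean().round(1),ys.mean().round(1))
v=((.5915,.204),np.radians(-95.2),.02)
for b in((.08,0,.012),(.19,0,.012),(.27,0,.023)): print(b,proj("wrist",barpt(*v,b),T).round(1))
for th in(1.4,1.5,1.57,1.65):
    print(th,[[proj(c,barpt(*v,lev(th,a,b)),X).round(0) for a,b in((.062,.0235),(.118,.0235),(.118,.0345))] for c,X in(("wrist",T),("side",None))])
```

```text
[0.57345986 0.04519852 0.32294731] [ 1.79874639e+02 -5.77325493e-02  8.28295237e+01] [ 1.14931287  0.18717553 -1.23114991]
[(230, 78), (231, 83), (232, 93), (233, 100), (234, 117), (235, 137), (236, 152), (237, 160), (238, 170), (239, 175), (240, 178), (241, 182), (242, 179), (243, 178), (244, 168), (245, 155), (246, 133), (247, 112), (248, 106), (249, 113), (250, 120), (251, 125), (252, 127), (253, 126), (254, 115), (255, 99), (256, 82), (257, 71), (258, 63), (259, 57)]
wrist lever_grip 0.82 [305.9, 272.9, 352.6, 439.5] 328.1 373.1
wrist bar 0.83 [295.1, 0.0, 355.9, 439.8] 322.6 230.6
wrist foot_far 0.72 [295.9, 0.4, 358.5, 436.7] 322.6 230.5
wrist foot_near 0.71 [237.7, 0.0, 637.1, 439.9] 398.9 164.2
side lever_grip 0.33 [304.9, 187.4, 357.6, 254.4] 334.9 224.0
side bar 0.69 [304.4, 189.0, 355.4, 253.5] 334.7 223.9
side foot_near 0.22 [303.7, 189.0, 354.7, 252.4] 335.1 223.8
top lever_grip 0.69 [307.4, 217.2, 336.0, 236.2] 326.7 225.8
top bar 0.78 [211.5, 214.3, 345.5, 244.5] 298.2 229.0
(0.08, 0, 0.012) [318.1 121.7]
(0.19, 0, 0.012) [322.6 259.7]
(0.27, 0, 0.023) [325.6 350.6]
1.4 [[array([326., 368.]), array([328., 413.]), array([329., 431.])], [array([342., 215.]), array([341., 195.]), array([343., 196.])]]
1.5 [[array([326., 375.]), array([328., 429.]), array([329., 445.])], [array([343., 217.]), array([343., 197.]), array([345., 199.])]]
1.57 [[array([327., 378.]), array([329., 439.]), array([329., 454.])], [array([344., 218.]), array([344., 200.]), array([346., 202.])]]
1.65 [[array([327., 382.]), array([329., 448.]), array([330., 462.])], [array([344., 220.]), array([346., 202.]), array([348., 205.])]]
```

Run:
```python
import cv2,numpy as np
w=cv2.imread("pics/w9.png").mean(2);print([(r,int(w[r,328])) for r in range(340,460,4)])
a=cv2.imread("pics/s9.png").mean(2);print([(r,int(a[r,345])) for r in range(186,232,2)])
print(w[410,295:362:3].astype(int).tolist())
```

```text
[(340, 103), (344, 194), (348, 165), (352, 64), (356, 65), (360, 69), (364, 66), (368, 64), (372, 62), (376, 65), (380, 63), (384, 57), (388, 0), (392, 3), (396, 11), (400, 14), (404, 0), (408, 12), (412, 12), (416, 8), (420, 7), (424, 7), (428, 12), (432, 10), (436, 9), (440, 11), (444, 5), (448, 14), (452, 15), (456, 3)]
[(186, 136), (188, 136), (190, 133), (192, 139), (194, 137), (196, 138), (198, 139), (200, 137), (202, 106), (204, 45), (206, 25), (208, 24), (210, 18), (212, 20), (214, 17), (216, 14), (218, 23), (220, 50), (222, 74), (224, 76), (226, 77), (228, 76), (230, 78)]
[163, 168, 167, 165, 167, 160, 132, 4, 6, 9, 3, 13, 9, 18, 13, 3, 7, 110, 163, 165, 165, 166, 170]
```

Run:
```python
from h import *
v=((.5915,.204),np.radians(-95.2),.02);s=read_state();p0=s["ee_pos"]
y=np.radians(84.8);X=np.array([np.cos(y),np.sin(y),0]);Y=np.array([np.sin(y),-np.cos(y),0])
prev=None
for th in [1.62,1.5,1.4,1.3,1.2,1.1,1.0,.9,.8,.7,.6,.5,.4,.3,.2,.1,0]:
    f=barpt(*v,lev(th,.10,.0345))-.011*X
    d=f-p0;q=np.array([d@X,d@Y,-d[2]])
    print(th,(q*1e3).round(1).tolist(),"step",None if prev is None else ((q-prev)*1e3).round(1).tolist(),"z",f[2].round(4));prev=q
```

```text
1.62 [-124.4, 4.0, 47.8] step None z 0.2737
1.5 [-112.3, 4.0, 44.0] step [12.1, -0.0, -3.8] z 0.2774
1.4 [-101.9, 4.0, 42.0] step [10.4, 0.0, -2.0] z 0.2794
1.3 [-91.3, 4.0, 41.1] step [10.5, 0.0, -1.0] z 0.2804
1.2 [-80.8, 4.0, 41.2] step [10.6, -0.0, 0.1] z 0.2803
1.1 [-70.3, 4.0, 42.3] step [10.5, -0.0, 1.1] z 0.2792
1.0 [-59.9, 4.0, 44.5] step [10.3, 0.0, 2.2] z 0.277
0.9 [-49.8, 4.0, 47.7] step [10.1, 0.0, 3.2] z 0.2738
0.8 [-40.1, 4.0, 51.9] step [9.7, -0.0, 4.2] z 0.2696
0.7 [-30.9, 4.0, 57.1] step [9.2, 0.0, 5.1] z 0.2644
0.6 [-22.2, 4.0, 63.1] step [8.7, 0.0, 6.0] z 0.2584
0.5 [-14.2, 4.0, 70.0] step [8.0, -0.0, 6.9] z 0.2515
0.4 [-6.9, 4.0, 77.6] step [7.3, 0.0, 7.6] z 0.2438
0.3 [-0.4, 4.0, 86.0] step [6.5, -0.0, 8.3] z 0.2355
0.2 [5.2, 4.0, 94.9] step [5.6, 0.0, 8.9] z 0.2266
0.1 [10.0, 4.0, 104.4] step [4.7, -0.0, 9.5] z 0.2171
0 [13.7, 4.0, 114.3] step [3.7, -0.0, 9.9] z 0.2072
```

Emit:
{"method": "apply_moves", "body": {"commands": [[[0,0,0,-0.035],[-0.025,0.002,0,0],[-0.035,0.002,0,0],[-0.035,0,0,0],[-0.03,0,0,0],[-0.016,0,0,0],[0,0,0,0],[0,0,0,0],[0,0,0.012,0],[0,0,0.016,0],[0,0,0.013,0],[0,0,0.007,0],[0,0,0,0]]], "jaw": 1}}

```text
time: 31.7
ee_pos: [0.5639, -0.0948, 0.2723]
orientation: [-179.9, 0.0, 84.9]
contact_force: [-0.2, -0.0, 0.4]
opening: 0.0
grip_force: 0.0
```

Emit:
{"method": "apply_moves", "body": {"commands": [[[0.005,0,0,0],[0.005,0,0,0],[0.004,0,0,0],[0.004,0,-0.001,0],[0.004,0,-0.001,0]]]}}

```text
time: 32.2
ee_pos: [0.5665, -0.0751, 0.2764]
orientation: [179.9, 0.1, 84.7]
contact_force: [-1.3, -6.1, 3.6]
opening: -0.0
grip_force: 3.1
```

Emit:
{"method": "apply_moves", "body": {"commands": [[[0.005,0,-0.001,0],[0.005,0,-0.001,0],[0.005,0,-0.0005,0],[0.005,0,-0.0005,0],[0.005,0,0,0],[0.005,0,0,0],[0.005,0,0.0005,0],[0.005,0,0.0005,0]]]}}

```text
time: 33.0
ee_pos: [0.5704, -0.035, 0.2789]
orientation: [179.9, 0.1, 84.8]
contact_force: [-0.7, -5.0, 6.9]
opening: 0.001
grip_force: 3.4
```

Run:
```python
from h import *
s=read_state();print(s["ee_pos"],s["contact_force"])
g=read_camera("side").mean(2)
print([ (r,int(g[r,346])) for r in range(232,258)])
```

```text
[ 0.57039807 -0.03496274  0.27893961] [-0.72251409 -5.0466618   6.90636203]
[(232, 130), (233, 134), (234, 137), (235, 146), (236, 153), (237, 162), (238, 170), (239, 179), (240, 182), (241, 184), (242, 184), (243, 179), (244, 170), (245, 155), (246, 135), (247, 114), (248, 108), (249, 113), (250, 118), (251, 125), (252, 127), (253, 126), (254, 116), (255, 99), (256, 84), (257, 70)]
```

Emit:
{"method": "apply_moves", "body": {"commands": [[[0.0052,0,0.0005,0],[0.0052,0,0.001,0],[0.0052,0,0.001,0],[0.0052,0,0.0012,0],[0.0051,0,0.0016,0],[0.0051,0,0.0016,0],[0.0049,0,0.0021,0],[0.0049,0,0.0021,0],[0.0046,0,0.0026,0],[0.0046,0,0.0026,0]]]}}

```text
time: 34.05
ee_pos: [0.5748, 0.0159, 0.2623]
orientation: [179.9, -0.0, 84.8]
contact_force: [-0.9, -2.3, 6.0]
opening: 0.003
grip_force: 3.0
```

Emit:
{"method": "apply_moves", "body": {"commands": [[[0.0043,0,0.003,0],[0.0043,0,0.003,0],[0.0027,0,0.0023,0],[0.0027,0,0.0023,0],[0.0027,0,0.0023,0]]]}}

```text
time: 34.55
ee_pos: [0.5763, 0.0326, 0.2493]
orientation: [179.9, -0.0, 84.8]
contact_force: [-2.0, -2.6, 5.2]
opening: -0.003
grip_force: 2.8
```

Emit:
{"method": "apply_moves", "body": {"commands": [[[0.0025,0,0.0025,0],[0.0025,0,0.0025,0],[0.0024,0,0.0026,0],[0.0022,0,0.0027,0],[0.0022,0,0.0028,0],[0.0021,0,0.0028,0]]]}}

```text
time: 35.15
ee_pos: [0.5774, 0.0467, 0.2327]
orientation: [180.0, -0.0, 84.8]
contact_force: [-2.2, -1.6, 4.8]
opening: -0.0
grip_force: 2.6
```

Emit:
{"method": "apply_moves", "body": {"commands": [[[0.0019,0,0.003,0],[0.0019,0,0.003,0],[0.0018,0,0.003,0],[0.0016,0,0.0031,0],[0.0016,0,0.0032,0],[0.0015,0,0.0032,0]]]}}

```text
time: 35.75
ee_pos: [0.5781, 0.057, 0.2137]
orientation: [180.0, -0.0, 84.8]
contact_force: [-0.6, -1.4, 5.5]
opening: -0.002
grip_force: 2.5
```

Near the stop now (expected about z 0.207); press gently until force rises.

Emit:
{"method": "apply_moves", "body": {"commands": [[[0.001,0,0.002,0],[0.001,0,0.002,0],[0.0005,0,0.0015,0],[0,0,0,0]]]}}

```text
time: 36.15
ee_pos: [0.5782, 0.0593, 0.2081]
orientation: [-180.0, 0.0, 84.8]
contact_force: [0.0, -2.1, 3.4]
opening: 0.003
grip_force: 1.6
```

Emit:
{"method": "apply_moves", "body": {"commands": [[[0,0,0.001,0],[0,0,0.001,0],[0,0,0,0]]]}}

```text
time: 36.45
ee_pos: [0.5785, 0.0593, 0.2069]
orientation: [180.0, -0.0, 84.8]
contact_force: [-1.7, -3.0, 8.4]
opening: -0.001
grip_force: 4.1
```

Emit:
{"method": "apply_moves", "body": {"commands": [[[0,0,0.001,0],[0,0,0.001,0],[0,0,0,0]]]}}

```text
time: 36.75
ee_pos: [0.5788, 0.0592, 0.2063]
orientation: [179.9, -0.1, 84.8]
contact_force: [-6.1, -2.3, 17.7]
opening: -0.001
grip_force: 9.2
```

Emit:
{"method": "apply_moves", "body": {"commands": [[[0,0,0.001,0],[0,0,0,0]]]}}

```text
time: 36.95
ee_pos: [0.5789, 0.0593, 0.206]
orientation: [179.9, -0.1, 84.8]
contact_force: [-8.0, -3.1, 23.7]
opening: 0.006
grip_force: 12.1
```

Emit:
{"method": "apply_moves", "body": {"commands": [[[0,0,-0.003,0],[0,0,-0.006,0],[0,0,-0.015,0],[0,0,-0.025,0],[0,0,-0.03,0],[0,0,-0.03,0],[0,0,-0.02,0],[0,0,0,0],[0,0,0,0]]]}}

```text
time: 37.85
ee_pos: [0.5783, 0.0595, 0.3325]
orientation: [180.0, -0.0, 84.9]
contact_force: [0.5, 0.5, -0.9]
opening: 0.001
grip_force: 0.0
```

Run:
```python
from h import *
s=read_state();T=tool(s);print(s["time"],s["ee_pos"],s["contact_force"])
g=read_camera("side").mean(2);w=read_camera("wrist").mean(2)
print([ (r,int(g[r,346])) for r in range(232,258,2)])
v=((.5915,.204),np.radians(-95.2),.02)
for th in(0,.1,.2): print(th,[proj("wrist",barpt(*v,lev(th,a,.0345)),T).round(1).tolist() for a in(.062,.118)])
for q in("lever_grip","mould"):
  for r in regions_of("wrist",q)[:1]: print(q,r["p"],r["bbox"])
c=int(proj("wrist",barpt(*v,lev(0,.09,.0345)),T)[0]);print(c,[(r,int(w[r,c])) for r in range(120,330,4)])
read_camera("top")
for r in regions_of("top","mould")[:1]: print(r["p"],r["bbox"])
```

```text
37.85 [0.57826687 0.05947568 0.33253911] [ 0.48994861  0.52367125 -0.86660641]
[(232, 137), (234, 135), (236, 153), (238, 167), (240, 178), (242, 181), (244, 168), (246, 133), (248, 105), (250, 117), (252, 128), (254, 116), (256, 85)]
0 [[317.5, 269.0], [317.5, 196.5]]
0.1 [[317.5, 276.4], [317.5, 204.9]]
0.2 [[317.5, 284.6], [317.5, 215.5]]
lever_grip 0.87 [296.2, 198.6, 341.3, 310.9]
mould 0.56 [333.3, 100.0, 621.5, 289.5]
317 [(120, 218), (124, 219), (128, 223), (132, 100), (136, 68), (140, 187), (144, 208), (148, 209), (152, 58), (156, 128), (160, 195), (164, 225), (168, 219), (172, 222), (176, 199), (180, 222), (184, 131), (188, 104), (192, 106), (196, 106), (200, 23), (204, 15), (208, 24), (212, 22), (216, 29), (220, 29), (224, 21), (228, 30), (232, 24), (236, 29), (240, 25), (244, 27), (248, 24), (252, 26), (256, 24), (260, 21), (264, 27), (268, 48), (272, 189), (276, 190), (280, 188), (284, 186), (288, 184), (292, 185), (296, 184), (300, 11), (304, 3), (308, 11), (312, 10), (316, 11), (320, 13), (324, 11), (328, 9)]
0.38 [295.0, 217.2, 320.3, 238.6]
```

```bash
python3 -c "
from bench import *
print(close_job())"
```

```text
the job is handed in; nothing more can be done
None
```

I put the lever upright, seated the coupler on the ball with at most about 10 N on the stud (estimated from the wrist force), pressed the lever down to its stop and handed the job in at about 38 s; the bystander objects weren't touched, I didn't clearly confirm the mould's position at the end, and I viewed 11 pictures, one over the limit of 10.

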